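# Take the detergent drawer out of a washing machine for cleaning

### The job

The washing machine's detergent drawer has been left ajar and needs cleaning: pull it gently out until you feel it stop, lift its front so that the red catch at its rear dips under the retaining lip, and draw it right out without forcing it. Then set it down gently, the right way up and lying flat, in the middle of the blue-green draining mat, let go, and leave the other things alone.

Things in the scene. Friction and masses are not known exactly. Their poses are not given: they have to be found in the camera images.
- washer: Fixed silver washing machine, one of 3, beyond the table's far edge, front to the robot. Origin: middle of the front edge of the sill of its drawer opening, at the sill's top, 65 mm above the table. x level into the machine, y left seen from the robot, z up. Opening 166 mm wide, 75 high; the worktop above it is 80 to 100 mm above the origin. Over 25 N between it and the drawer breaks plastic.
- sill (a point): Top of the sill bar (round, radius 6 mm, along y) on which the drawer slides and about which it tilts; middle of the bar, 6 mm behind the machine's front. Axes as the washer. Further in, the drawer's rear rides on two level runners of the sill's height, which begin 10 mm behind the lip's rear face; between sill and runners the floor is 45 mm lower, so the rear can dip there.
- lip (a point): Foremost place of the hidden retaining lip inside the machine: a 4 mm thick rib right across the opening, hanging from the ceiling; this point is the middle of its lower edge's rear side, 54 mm above the sill and 47 mm behind the machine's front. On this machine it stands 0 to 62 mm further in (rigid, runners with it): it cannot be seen and must be felt. Axes as the washer.
- drawer_mid (a point): Middle of the loose detergent drawer, 25 mm above its flat underside; x from its front to its rear (into the machine), z up. White open tray 230 mm long, 160 wide, walls 50 high, two lengthwise dividers at y = +-33 mm; grey front panel at x = -129 to -115 mm, 180 wide, 80 high, flush below. 0.29 to 0.43 kg, balanced near this point. Starts level, 75 to 95 mm ajar (panel's rear face to machine).
- drawer_grip (a point): Middle of the top edge of the drawer's front panel (14 mm thick in its x), 122 mm ahead of drawer_mid and 55 mm above it; same axes. The panel can be pinched here from above, one finger inside the tray between the dividers.
- drawer_base (a point): Middle of the drawer's underside; axes as drawer_mid. A red catch stands on the rear end (x = 109 to 115 mm, 70 wide), its top 60 mm above the underside. Pulled level, it stops behind the lip, 115 to 177 mm ajar. Only there and in the last 4 mm before, the front can be tilted up: 4 to 10 degrees pass it under the lip, up to 23 are free. Then the drawer slides out along its length.
- drain_mat: Fixed blue-green ribbed draining mat on the table, 300 mm (x) by 270 mm (y), 6 mm thick, left or right of the drawer; origin at the centre of its underside, z up.
- caddy: Fixed blue open tray, 170 x 240 x 60 mm, on the other side from the mat, holding two bottles; origin at the centre of its underside.
- detergent_mid (a point): Middle of a white bottle with red cap, 70 mm diameter, 170 mm high, standing in the caddy. Leave alone.
- softener_mid (a point): Middle of a mauve bottle with blue cap, 66 mm diameter, 155 mm high, standing in the caddy. Leave alone.
- dosing_cup_mid (a point): Middle of a white cup, 70 mm diameter, 60 mm high, standing on the table ahead of the robot, short of the drawer. Leave alone.
- scrub_brush_mid (a point): Scrub brush with green handle, 200 mm long, lying on the table near its left edge. Leave alone.
- peg_bin_mid (a point): Middle of a yellow open bin, 120 x 160 x 70 mm, on the table near its right edge. Leave alone.

How it is judged:
By the outcome, as a careful person would: the job done as asked, in the order asked, and still so for the second after the job is handed in, with the robot touching nothing.
It also fails if it takes over 69 s, if anything falls off the work surface, if the arm or the gripper's body presses on something with over 40 N, if the wrist force passes 120 N, or if a joint passes its speed limit or range.

### The arm

A 6-joint arm with a two-finger parallel gripper is mounted at the origin on the work surface. World frame = base frame: x ahead of the robot, y to its left, z up, the work surface at z = 0. Lengths are in mm, angles in rad, forces in N, time in s.
With the tool pointing down it reaches from about 325 to 900 mm from the base axis. Payload 6.1 kg.
Tool frame: the origin (TCP) lies at the centre of the arm's flange, where the gripper is bolted on; the fingertips stand 182 mm ahead of it and the grasp point (between the pads) lies 164 mm ahead of it (hold_point_z is the distance from the TCP to the grasp point, in mm); z points along the fingers, y is the line along which they close (so a half turn about z gives the same grasp; the last joint's range is limited). The gripper opens to 87 mm and grips with 3 to 60 N. Pads are 19 mm wide; open, the fingers measure 117 mm over their backs; the gripper's body (75 mm by 190 mm) begins 51 mm behind the grasp point.
Start: joints at [-1.424, 0.22, 1.526, -0, 1.395, -0.126], TCP at [168.386, -601.883, 404.738] pointing down, gripper open.
Joint ranges: [-2.98, 2.98], [-0.91, 2.08], [0.09, 2.57], [-1.24, 4.39], [0.2, 2.65], [-2.68, 2.68]. Speed limits (rad/s): [2.57, 2.57, 3.01, 3.14, 3.14, 3.14].

### API

Orientations are given as a unit quaternion [w, x, y, z].
In Python, from plant import get_state, grab_frame, close_job, hold_point_z gives the robot as it stands.
- The arm moves only by the tool servo_tool, never from a script. Its argument "moves" is a list of rows, each an object with "xyz": the shift along the tool's x, y, z in mm, a list of three; "dr": the turn, a rotation vector about the tool's x, y, z in rad, a list of three. In form: [{"xyz": [dx, dy, dz], "dr": [wx, wy, wz]}, ...]. A call has 1 to 8 rows; each row is the pose to reach, as a shift and turn from the pose commanded when the call began, along the tool's axes at that moment; what a row does not reach only later rows make up. A row lasts 1/10 s, in which the tool goes at most 50 mm and 8.59 degrees, less where a joint would pass 70% of its speed; a pose out of reach is approached as far as the arm can. A call with a gripper value outside its range is refused whole. "hand" is the opening, from 0 (shut) to 1 (fully open), set as the call begins (left out, the last holds). The fingers move at their own pace and stop on an object; the grip force is fixed at half the most. Time passes only in rows, so rows that repeat a pose let the fingers close. It gives the time, the measured TCP pose, the force, the opening and the grip force at its end, in the units of the state.
- get_state(): the state, without advancing time (a new reading comes with each control period).
- grab_frame(name): name is "side" or "top"; returns a dict with "color" (384x512x3 uint8, red, green, blue), "z_map" (384x512 float32, mm along the optical axis (not along the pixel's ray), 0 where there is no reading), "fx", "fy", "cx", "cy" (pixels), "T" (4x4, takes a point from camera to world coordinates). Camera axes: x right, y down, z forward; pixel columns grow to the right and rows downward; lengths in mm; the calibration is good to about 2 mm. A picture is of the moment at which its call begins.
- close_job(): hands the job in; it is judged then, once.
The state is a dict: "t": time; "q": joint angles; "qvel": joint speeds; "tau": joint torques, N m; "tcp_pos": TCP position; "tool_rot": TCP orientation; "wrist_force": force on the tool from outside, world axes, zero at the start; "moment": the same for the moment, N m; "grip_width": finger opening in mm; "finger_force": force on a finger pad.
Only numpy, scipy, OpenCV 4.12 (cv2) and the standard library are available. Lean on these libraries where they do the work, as an engineer would, in place of code of your own. Each camera call takes 0.05 s, during which the arm holds its last target. There are 200 camera calls.

## Working session

There is one attempt and no reset: what is moved stays moved. The work goes in short steps, Python scripts to look and compute and a tool call to move; the robot and the scene stay as the last step left them, time stands still between calls to the robot, and variables do not carry over. Pictures are saved under pics/ and viewed, at most 10 in all, crops included, and the job is handed in when it is done.

Besides the shell and the picture viewer there is one more tool, called after "Request:" in YAML: its name, and indented under it one key for each argument. servo_tool: Moves the arm, as the interface text tells. Its arguments: {"type":"object","properties":{"moves":{"type":"array","items":{"type":"object","properties":{"xyz":{"type":"array","items":{"type":"number"}},"dr":{"type":"array","items":{"type":"number"}}}}},"hand":{"type":"number"}},"required":["moves"]}

```bash
mkdir -p pics; ls
python3 - <<'E'
from plant import *
import cv2,numpy as np
s=get_state();print(s, hold_point_z)
for n in("side","top"):
    f=grab_frame(n);np.savez(f"pics/{n}0.npz",**f);cv2.imwrite(f"pics/{n}0.png",f["color"][:,:,::-1]);print(n,f["fx"],f["fy"],f["cx"],f["cy"],np.round(f["T"],3).tolist())
E
```

```text
pics
{'t': 0.0, 'q': array([-1.42409850e+00,  2.21213500e-01,  1.52763227e+00,  9.75419161e-06,
        1.39466427e+00, -1.26132244e-01]), 'qvel': array([-0.00033493,  0.00076748,  0.00070069,  0.00038611,  0.00131926,
       -0.00085281]), 'tau': array([-2.09217105e-04, -4.94615793e+01, -3.87373853e+01,  6.99910568e-02,
        5.71713271e-02, -1.46339421e-04]), 'tcp_pos': array([ 168.34956165, -601.61771901,  403.63352548]), 'tool_rot': array([-9.58692995e-04,  9.90709551e-01,  1.35991423e-01, -5.05731451e-06]), 'wrist_force': array([ 0.21245894, -0.10106042, -0.86983629]), 'moment': array([ 0.03167981,  0.00337978, -0.08457909]), 'finger_force': 0.0, 'grip_width': 86.67819847409442} 163.5
side 496.53215809965144 496.53215809965144 256.0388607032475 193.74680680354967 [[0.97, -0.147, 0.195, 233.738], [-0.244, -0.641, 0.728, -1396.752], [0.018, -0.753, -0.657, 1347.295], [0.0, 0.0, 0.0, 1.0]]
top 488.51973819636714 488.51973819636714 253.76370992715738 199.16233032133857 [[-0.003, -0.984, 0.177, 319.812], [-1.0, 0.003, 0.002, -6.341], [-0.003, -0.177, -0.984, 1712.197], [0.0, 0.0, 0.0, 1.0]]
```

```bash
python3 -c "
import cv2,numpy as np
cv2.imwrite('pics/both0.png',cv2.resize(np.vstack([cv2.imread('pics/side0.png'),cv2.imread('pics/top0.png')]),(400,600)))"
```

```text
(no output)
```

View pics/side0.png

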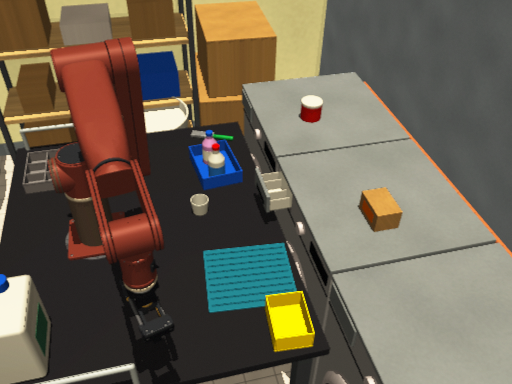

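View pics/top0.png

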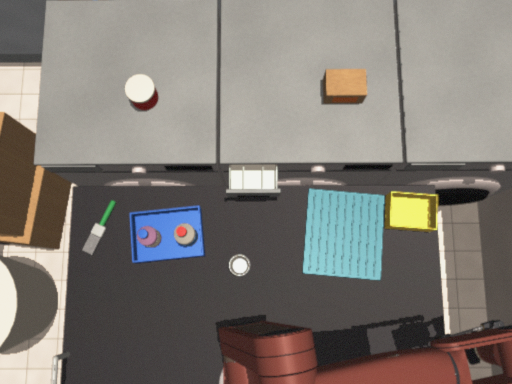

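The side view shows the drawer at about (272,190), the mat around (248,275). In the top view the drawer is at cols 227–280, rows 166–194, with the grey panel along row ~192. The mat is at cols 304–384, rows 190–278, to the robot's right.

```bash
cat > h.py <<'E'
import numpy as np,cv2
def pts(f):
    z=f["z_map"];v,u=np.mgrid[:z.shape[0],:z.shape[1]]
    P=np.stack([(u-f["cx"])/f["fx"]*z,(v-f["cy"])/f["fy"]*z,z,np.ones_like(z)],-1)@f["T"].T
    P=P[...,:3];P[z==0]=np.nan;return P
def ray(f,u,v,h):
    d=f["T"][:3,:3]@[(u-f["cx"])/f["fx"],(v-f["cy"])/f["fy"],1];o=f["T"][:3,3];return o+d*(h-o[2])/d[2]
E
python3 - <<'E'
from h import *
ims=[]
for n,(a,b,c,d) in(("top",(150,205,215,290)),("side",(155,220,245,305))):
    f=np.load(f"pics/{n}0.npz");P=pts(f);C=f["color"].astype(int)
    ims.append(cv2.resize(f["color"][a:b,c:d,::-1],(600,int(600*(b-a)/(d-c))),interpolation=cv2.INTER_NEAREST)[:,:])
    hsv=cv2.cvtColor(f["color"],cv2.COLOR_RGB2HSV)
    m=cv2.inRange(hsv,(85,80,60),(100,255,255));k=cv2.connectedComponentsWithStats(m);i=1+np.argmax(k[2][1:,4])
    cnt=max(cv2.findContours((k[1]==i).astype(np.uint8),0,2)[0],key=cv2.contourArea)
    w=np.array([ray(f,*p[0],6)[:2] for p in cnt],np.float32);print(n,"mat",cv2.minAreaRect(w),"z",np.nanmedian(P[k[1]==i][:,2]))
    if n=="top":
        for u in(225,228,235,245,254,263,272,278,281):
            print(u,[tuple(np.round(P[v,u]).astype(int)) for v in range(158,200,3)])
        for u in (230,250,270,300,340,380): # worktop edge
            for v in range(155,175): 
                if P[v,u,2]<150: print("edge",u,v,P[v-1,u].round(),P[v,u].round());break
cv2.imwrite("pics/crop1.png",cv2.resize(np.vstack(ims),None,fx=.55,fy=.55,interpolation=cv2.INTER_NEAREST))
E
```

```text
top mat ((503.0543212890625, -317.3888244628906), (271.1070861816406, 298.4065856933594), 84.60565948486328) z 5.005241268244276
225 [(np.int64(735), np.int64(91), np.int64(163)), (np.int64(724), np.int64(91), np.int64(164)), (np.int64(718), np.int64(92), np.int64(151)), (np.int64(724), np.int64(96), np.int64(85)), (np.int64(722), np.int64(98), np.int64(47)), (np.int64(723), np.int64(101), np.int64(-1)), (np.int64(723), np.int64(104), np.int64(-48)), (np.int64(725), np.int64(107), np.int64(-109)), (np.int64(725), np.int64(111), np.int64(-162)), (np.int64(751), np.int64(122), np.int64(-346)), (np.int64(667), np.int64(100), np.int64(5)), (np.int64(656), np.int64(100), np.int64(4)), (np.int64(647), np.int64(100), np.int64(-5)), (np.int64(636), np.int64(100), np.int64(-7))]
228 [(np.int64(735), np.int64(81), np.int64(163)), (np.int64(724), np.int64(81), np.int64(164)), (np.int64(717), np.int64(81), np.int64(154)), (np.int64(724), np.int64(85), np.int64(83)), (np.int64(724), np.int64(88), np.int64(43)), (np.int64(724), np.int64(90), np.int64(-6)), (np.int64(725), np.int64(93), np.int64(-5
[... 4779 characters left out ...]
), np.int64(-116)), (np.int64(669), np.int64(-100), np.int64(-8)), (np.int64(657), np.int64(-100), np.int64(-3)), (np.int64(645), np.int64(-100), np.int64(0)), (np.int64(635), np.int64(-100), np.int64(-5))]
edge 230 165 [718.  75. 151.] [727.  78.  98.]
edge 250 165 [717.   9. 152.] [734.  10.  73.]
edge 270 165 [717. -56. 153.] [733. -59.  74.]
edge 300 164 [ 718. -154.  159.] [ 719. -156.  141.]
edge 340 164 [ 718. -285.  158.] [ 726. -293.  113.]
edge 380 164 [ 718. -417.  156.] [ 726. -428.  111.]
side mat ((503.7000427246094, -319.42071533203125), (274.53228759765625, 302.1011962890625), 84.60346984863281) z 6.6718396388879455<stdin>:12: RuntimeWarning: invalid value encountered in cast
```

View pics/crop1.png

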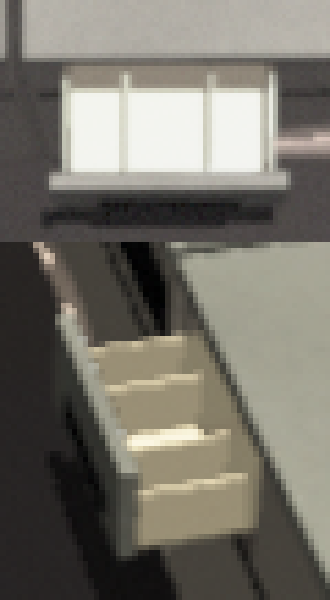

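The crop shows the panel's top edge in the top view at cols 226.1–280.7, rows 189–192.7. In the side view its top corners are at about (257.2,168.3) and (268,197.4). I'll triangulate from these.

Run:
```python
from h import *
t=np.load("pics/top0.npz");s=np.load("pics/side0.npz")
def pm(f):
    K=np.array([[f["fx"],0,f["cx"]],[0,f["fy"],f["cy"]],[0,0,1]]);return K@np.linalg.inv(f["T"])[:3]
for a,b in(((226.1,190.9),(257.2,168.3)),((280.7,190.9),(268.2,197.4))):
    X=cv2.triangulatePoints(pm(t),pm(s),np.array(a,float),np.array(b,float));print("tri",(X[:3]/X[3]).T.round(1))
print([ray(t,253.4,v,145).round(1) for v in(189.1,190.9,192.7)], [ray(t,u,190.9,145).round(1) for u in(226.1,280.7)],[ray(s,u,v,145).round(1) for u,v in((257.2,168.3),(268.2,197.4))])
```

```text
tri [[632.3  87.7 139.1]]
tri [[629.8 -91.2 141.6]]
[array([634.4,  -1.7, 145. ]), array([628.4,  -1.6, 145. ]), array([622.4,  -1.6, 145. ])] [array([628.6,  87.6, 145. ]), array([628.1, -90.9, 145. ])] [array([632.7,  80.8, 145. ]), array([629.8, -94.8, 145. ])]
```

Request:
servo_tool:
  moves:
    - {"xyz": [38, -28, 0], "dr": [0, 0, -0.12]}
    - {"xyz": [76, -57, 0], "dr": [0, 0, -0.25]}
    - {"xyz": [114, -85, 0], "dr": [0, 0, -0.37]}
    - {"xyz": [152, -113, 0], "dr": [0, 0, -0.49]}
    - {"xyz": [190, -142, 0], "dr": [0, 0, -0.61]}
    - {"xyz": [228, -170, 0], "dr": [0, 0, -0.74]}
    - {"xyz": [266, -198, 0], "dr": [0, 0, -0.86]}
    - {"xyz": [303, -227, 2], "dr": [0, 0, -0.98]}
  hand: 1

```text
t: 0.9
tcp_pos: [399.8, -299.9, 402.7]
tool_rot: [0.0, 0.809, 0.588, 0.0]
wrist_force: [0.7, -0.0, 0.2]
grip_width: 87.1
finger_force: 0.0
```

```bash
cat > d.py <<'E'
import sys
from h import *
from plant import get_state
from scipy.spatial.transform import Rotation as R
# args: target world TCP x y z, tool x yaw deg, pitch-up deg
def delta(x,y,z,yaw=90,tilt=0):
    s=get_state();q=s["tool_rot"];r=R.from_quat(np.r_[q[1:],q[0]])
    g=R.from_matrix(np.column_stack([[np.cos(a:=np.radians(yaw)),np.sin(a),0],[np.sin(a),-np.cos(a),0],[0,0,-1]]))
    g=g*R.from_rotvec([np.radians(tilt),0,0])
    print("t",round(s["t"],2),"tcp",s["tcp_pos"].round(1),"F",s["wrist_force"].round(1),"grip",round(s["grip_width"],1),"rv",(r.as_matrix()).round(3).tolist())
    print("xyz",r.inv().apply(np.array([x,y,z])-s["tcp_pos"]).round(1),"dr",(r.inv()*g).as_rotvec().round(3))
if __name__=="__main__": delta(*map(float,sys.argv[1:]))
E
python3 d.py 630 -2 400
```

```text
t 0.9 tcp [ 399.8 -299.9  402.7] F [ 0.7 -0.   0.2] grip 87.1 rv [[0.308, 0.951, 0.0], [0.951, -0.308, -0.0], [-0.0, 0.0, -1.0]]
xyz [354.3 127.2   2.8] dr [ 0.     0.    -0.313]
```

Request:
servo_tool:
  moves:
    - {"xyz": [44, 16, 0], "dr": [0, 0, -0.08]}
    - {"xyz": [89, 32, 0], "dr": [0, 0, -0.16]}
    - {"xyz": [133, 48, 0], "dr": [0, 0, -0.24]}
    - {"xyz": [177, 64, 1], "dr": [0, 0, -0.313]}
    - {"xyz": [222, 80, 1], "dr": [0, 0, -0.313]}
    - {"xyz": [266, 95, 2], "dr": [0, 0, -0.313]}
    - {"xyz": [310, 111, 2], "dr": [0, 0, -0.313]}
    - {"xyz": [354, 127, 3], "dr": [0, 0, -0.313]}

```text
t: 1.7
tcp_pos: [631.1, -3.3, 399.3]
tool_rot: [-0.0, 0.709, 0.705, -0.0]
wrist_force: [1.0, 0.2, -0.6]
grip_width: 87.1
finger_force: 0.0
```

Request:
servo_tool:
  moves:
    - {"xyz": [0, 0, 20]}
    - {"xyz": [0, 0, 40]}
    - {"xyz": [0, 0, 40]}
    - {"xyz": [0, 0, 40]}

```text
invalid input
```

```bash
python3 d.py 630 -2 287
python3 - <<'E'
from h import *
from plant import grab_frame
ims=[]
for n,(a,b,c,d) in(("top",(140,215,205,305)),("side",(110,230,220,320))):
    f=grab_frame(n);np.savez(f"pics/{n}1.npz",**f);ims.append(cv2.resize(f["color"][a:b,c:d,::-1],None,fx=3,fy=3,interpolation=cv2.INTER_CUBIC))
cv2.imwrite("pics/c2.png",np.vstack(ims))
E
```

```text
t 1.7 tcp [631.1  -3.3 399.3] F [ 1.   0.2 -0.6] grip 87.1 rv [[0.005, 1.0, -0.001], [1.0, -0.005, -0.0], [-0.0, -0.001, -1.0]]
xyz [  1.3  -1.1 112.3] dr [-0.001  0.    -0.005]
```

View pics/c2.png

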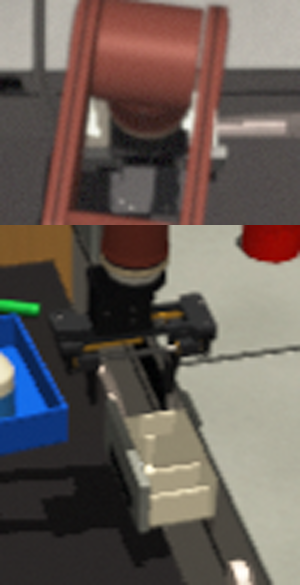

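The gripper is above the panel in the side view, with its body lying along x over the worktop edge. I'll keep the body above 170 mm.

Request:
servo_tool:
  moves:
    - {"xyz": [1, -1, 30], "dr": [0, 0, 0]}
    - {"xyz": [1, -1, 60], "dr": [0, 0, 0]}
    - {"xyz": [1, -1, 85], "dr": [0, 0, 0]}
    - {"xyz": [1, -1, 98], "dr": [0, 0, 0]}
    - {"xyz": [1, -1, 106], "dr": [0, 0, 0]}
    - {"xyz": [1, -1, 111], "dr": [0, 0, 0]}
    - {"xyz": [1, -1, 111], "dr": [0, 0, 0]}

```text
t: 2.5
tcp_pos: [629.5, -4.3, 289.1]
tool_rot: [0.0, 0.709, 0.705, 0.0]
wrist_force: [0.5, -0.3, -0.7]
grip_width: 86.8
finger_force: 0.0
```

Request:
servo_tool:
  hand: 0.3
  moves:
    - {"xyz": [0, 0, 0], "dr": [0, 0, 0]}
    - {"xyz": [0, 0, 0], "dr": [0, 0, 0]}
    - {"xyz": [0, 0, 0], "dr": [0, 0, 0]}
    - {"xyz": [0, 0, 0], "dr": [0, 0, 0]}
    - {"xyz": [0, 0, 0], "dr": [0, 0, 0]}
    - {"xyz": [0, 0, 0], "dr": [0, 0, 0]}

```text
t: 3.1
tcp_pos: [629.3, -4.1, 288.8]
tool_rot: [0.0, 0.709, 0.705, 0.0]
wrist_force: [-0.1, 1.1, -0.4]
grip_width: 46.8
finger_force: 0.0
```

Request:
servo_tool:
  hand: 0
  moves:
    - {"xyz": [0, 0, 0], "dr": [0, 0, 0]}
    - {"xyz": [0, 0, 0], "dr": [0, 0, 0]}
    - {"xyz": [0, 0, 0], "dr": [0, 0, 0]}
    - {"xyz": [0, 0, 0], "dr": [0, 0, 0]}
    - {"xyz": [0, 0, 0], "dr": [0, 0, 0]}
    - {"xyz": [0, 0, 0], "dr": [0, 0, 0]}

```text
t: 3.7
tcp_pos: [629.4, -4.0, 288.7]
tool_rot: [0.0, 0.709, 0.705, 0.0]
wrist_force: [0.4, 0.6, -1.3]
grip_width: 14.0
finger_force: 30.0
```

```bash
python3 d.py 610 -2 287
```

```text
t 3.7 tcp [629.4  -4.  288.7] F [ 0.4  0.6 -1.3] grip 14.0 rv [[0.005, 1.0, 0.0], [1.0, -0.005, 0.0], [0.0, 0.0, -1.0]]
xyz [  1.9 -19.5   1.7] dr [ 0.    -0.    -0.005]
```

Request:
servo_tool:
  moves:
    - {"xyz": [0, -2, 0], "dr": [0, 0, 0]}
    - {"xyz": [0, -4, 0], "dr": [0, 0, 0]}
    - {"xyz": [0, -6, 0], "dr": [0, 0, 0]}
    - {"xyz": [0, -9, 0], "dr": [0, 0, 0]}
    - {"xyz": [0, -12, 0], "dr": [0, 0, 0]}
    - {"xyz": [0, -15, 0], "dr": [0, 0, 0]}
    - {"xyz": [0, -17, 0], "dr": [0, 0, 0]}
    - {"xyz": [0, -19, 0], "dr": [0, 0, 0]}

```text
t: 4.5
tcp_pos: [610.1, -4.0, 288.8]
tool_rot: [0.0, 0.709, 0.705, -0.0]
wrist_force: [1.6, 0.5, -1.5]
grip_width: 13.8
finger_force: 30.0
```

Request:
servo_tool:
  moves:
    - {"xyz": [0, -1, 0], "dr": [0, 0, 0]}
    - {"xyz": [0, -2, 0], "dr": [0, 0, 0]}
    - {"xyz": [0, -2.5, 0], "dr": [0, 0, 0]}
    - {"xyz": [0, -3, 0], "dr": [0, 0, 0]}
    - {"xyz": [0, -3.5, 0], "dr": [0, 0, 0]}
    - {"xyz": [0, -4, 0], "dr": [0, 0, 0]}

```text
t: 5.1
tcp_pos: [606.3, -4.0, 288.7]
tool_rot: [-0.0, 0.709, 0.705, -0.0]
wrist_force: [1.1, 0.2, -1.8]
grip_width: 13.7
finger_force: 30.0
```

Request:
servo_tool:
  moves:
    - {"xyz": [0, -1, 0], "dr": [0, 0, 0]}
    - {"xyz": [0, -2, 0], "dr": [0, 0, 0]}
    - {"xyz": [0, -3, 0], "dr": [0, 0, 0]}

```text
t: 5.4
tcp_pos: [603.2, -3.9, 288.7]
tool_rot: [-0.0, 0.709, 0.705, -0.0]
wrist_force: [1.6, 0.5, -1.0]
grip_width: 14.0
finger_force: 30.0
```

Request:
servo_tool:
  moves:
    - {"xyz": [0, -1, 0], "dr": [0, 0, 0]}
    - {"xyz": [0, -2, 0], "dr": [0, 0, 0]}
    - {"xyz": [0, -3, 0], "dr": [0, 0, 0]}

```text
t: 5.7
tcp_pos: [600.2, -3.9, 288.7]
tool_rot: [-0.0, 0.709, 0.705, -0.0]
wrist_force: [1.2, -0.9, -1.1]
grip_width: 14.1
finger_force: 30.0
```

Request:
servo_tool:
  moves:
    - {"xyz": [0, -1, 0], "dr": [0, 0, 0]}
    - {"xyz": [0, -2, 0], "dr": [0, 0, 0]}
    - {"xyz": [0, -3, 0], "dr": [0, 0, 0]}

```text
t: 6.0
tcp_pos: [597.2, -3.9, 288.7]
tool_rot: [-0.0, 0.709, 0.705, -0.0]
wrist_force: [0.5, 0.5, -1.6]
grip_width: 13.8
finger_force: 30.0
```

Request:
servo_tool:
  moves:
    - {"xyz": [0, -1, 0], "dr": [0, 0, 0]}
    - {"xyz": [0, -2, 0], "dr": [0, 0, 0]}
    - {"xyz": [0, -3, 0], "dr": [0, 0, 0]}

```text
t: 6.3
tcp_pos: [594.3, -3.9, 288.7]
tool_rot: [-0.0, 0.709, 0.705, -0.0]
wrist_force: [1.4, -0.7, -0.6]
grip_width: 13.6
finger_force: 30.0
```

Request:
servo_tool:
  moves:
    - {"xyz": [0, -1, 0], "dr": [0, 0, 0]}
    - {"xyz": [0, -2, 0], "dr": [0, 0, 0]}
    - {"xyz": [0, -3, 0], "dr": [0, 0, 0]}

```text
t: 6.6
tcp_pos: [591.3, -3.9, 288.7]
tool_rot: [-0.0, 0.709, 0.705, 0.0]
wrist_force: [1.6, -0.2, -1.4]
grip_width: 13.8
finger_force: 30.0
```

Request:
servo_tool:
  moves:
    - {"xyz": [0, -1, 0], "dr": [0, 0, 0]}
    - {"xyz": [0, -2, 0], "dr": [0, 0, 0]}
    - {"xyz": [0, -3, 0], "dr": [0, 0, 0]}

```text
t: 6.9
tcp_pos: [588.3, -3.9, 288.7]
tool_rot: [-0.0, 0.709, 0.705, -0.0]
wrist_force: [0.7, 1.0, -1.9]
grip_width: 13.8
finger_force: 30.0
```

Request:
servo_tool:
  moves:
    - {"xyz": [0, -1, 0], "dr": [0, 0, 0]}
    - {"xyz": [0, -2, 0], "dr": [0, 0, 0]}
    - {"xyz": [0, -3, 0], "dr": [0, 0, 0]}

```text
t: 7.2
tcp_pos: [585.3, -3.9, 288.7]
tool_rot: [-0.0, 0.709, 0.705, -0.0]
wrist_force: [1.7, -0.0, -0.5]
grip_width: 14.2
finger_force: 30.0
```

Request:
servo_tool:
  moves:
    - {"xyz": [0, -1, 0], "dr": [0, 0, 0]}
    - {"xyz": [0, -2, 0], "dr": [0, 0, 0]}
    - {"xyz": [0, -3, 0], "dr": [0, 0, 0]}

```text
t: 7.5
tcp_pos: [582.3, -3.8, 288.7]
tool_rot: [-0.0, 0.709, 0.705, -0.0]
wrist_force: [1.4, -0.6, -2.0]
grip_width: 13.8
finger_force: 30.0
```

Request:
servo_tool:
  moves:
    - {"xyz": [0, -1, 0], "dr": [0, 0, 0]}
    - {"xyz": [0, -2, 0], "dr": [0, 0, 0]}
    - {"xyz": [0, -3, 0], "dr": [0, 0, 0]}

```text
t: 7.8
tcp_pos: [579.3, -3.8, 288.8]
tool_rot: [0.0, 0.709, 0.705, 0.0]
wrist_force: [1.0, -0.5, -1.4]
grip_width: 13.5
finger_force: 30.0
```

Request:
servo_tool:
  moves:
    - {"xyz": [0, -1, 0], "dr": [0, 0, 0]}
    - {"xyz": [0, -2, 0], "dr": [0, 0, 0]}
    - {"xyz": [0, -3, 0], "dr": [0, 0, 0]}

```text
t: 8.1
tcp_pos: [576.3, -3.8, 288.7]
tool_rot: [-0.0, 0.709, 0.705, -0.0]
wrist_force: [1.6, 0.2, -1.6]
grip_width: 14.1
finger_force: 30.0
```

Request:
servo_tool:
  moves:
    - {"xyz": [0, -1, 0], "dr": [0, 0, 0]}
    - {"xyz": [0, -2, 0], "dr": [0, 0, 0]}
    - {"xyz": [0, -3, 0], "dr": [0, 0, 0]}

```text
t: 8.4
tcp_pos: [573.3, -3.8, 288.7]
tool_rot: [-0.0, 0.709, 0.705, -0.0]
wrist_force: [2.1, 1.0, -1.9]
grip_width: 13.7
finger_force: 30.0
```

Request:
servo_tool:
  moves:
    - {"xyz": [0, -1, 0], "dr": [0, 0, 0]}
    - {"xyz": [0, -2, 0], "dr": [0, 0, 0]}
    - {"xyz": [0, -3, 0], "dr": [0, 0, 0]}

```text
t: 8.7
tcp_pos: [570.3, -3.8, 288.7]
tool_rot: [-0.0, 0.709, 0.705, 0.0]
wrist_force: [1.4, -0.4, -1.8]
grip_width: 13.6
finger_force: 30.0
```

Request:
servo_tool:
  moves:
    - {"xyz": [0, -1, 0], "dr": [0, 0, 0]}
    - {"xyz": [0, -2, 0], "dr": [0, 0, 0]}
    - {"xyz": [0, -3, 0], "dr": [0, 0, 0]}

```text
t: 9.0
tcp_pos: [568.8, -4.1, 289.6]
tool_rot: [0.002, 0.709, 0.705, 0.002]
wrist_force: [13.0, -1.9, -4.8]
grip_width: 13.7
finger_force: 30.2
```

Force has jumped to 13 N, so this is the stop. Next I back off slightly, then tilt about the sill.

Request:
servo_tool:
  moves:
    - {"xyz": [0, 1.2, 0], "dr": [0, 0, 0]}
    - {"xyz": [0, 2.2, 0], "dr": [0, 0, 0]}
    - {"xyz": [0, 2.2, 0], "dr": [0, 0, 0]}

```text
t: 9.3
tcp_pos: [569.8, -3.8, 288.8]
tool_rot: [0.0, 0.709, 0.705, 0.0]
wrist_force: [4.2, -1.0, -3.0]
grip_width: 13.8
finger_force: 30.0
```

Request:
servo_tool:
  moves:
    - {"xyz": [0, 2.3, -1.6], "dr": [0.01, 0, 0]}
    - {"xyz": [0, 4.6, -3.1], "dr": [0.02, 0, 0]}
    - {"xyz": [0, 7, -4.6], "dr": [0.03, 0, 0]}
    - {"xyz": [0, 9.3, -6.1], "dr": [0.04, 0, 0]}
    - {"xyz": [0, 9.3, -6.1], "dr": [0.04, 0, 0]}

```text
t: 9.8
tcp_pos: [579.0, -3.8, 295.0]
tool_rot: [-0.015, 0.709, 0.705, -0.014]
wrist_force: [-0.1, 0.1, -0.4]
grip_width: 13.9
finger_force: 30.0
```

```bash
python3 d.py 600 -4 307 90 7.5
```

```text
t 9.8 tcp [579.   -3.8 295. ] F [-0.1  0.1 -0.4] grip 13.9 rv [[0.005, 0.999, -0.041], [1.0, -0.005, 0.0], [0.0, -0.041, -0.999]]
xyz [ -0.1  20.5 -12.8] dr [ 0.09  -0.    -0.005]
```

Request:
servo_tool:
  moves:
    - {"xyz": [0, 2.3, -1.6], "dr": [0.01, 0, 0]}
    - {"xyz": [0, 4.6, -3.1], "dr": [0.02, 0, 0]}
    - {"xyz": [0, 9.3, -6.1], "dr": [0.04, 0, 0]}
    - {"xyz": [0, 14, -9.1], "dr": [0.06, 0, 0]}
    - {"xyz": [0, 18.8, -11.9], "dr": [0.08, 0, 0]}
    - {"xyz": [0, 21.3, -13.3], "dr": [0.09, 0, 0]}
    - {"xyz": [0, 21.3, -13.3], "dr": [0.09, 0, 0]}

```text
t: 10.5
tcp_pos: [601.3, -4.0, 307.3]
tool_rot: [-0.046, 0.707, 0.704, -0.046]
wrist_force: [0.5, -0.2, 0.1]
grip_width: 14.0
finger_force: 30.0
```

```bash
python3 d.py 560 -4 307 90 7.5
```

```text
t 10.5 tcp [601.3  -4.  307.3] F [ 0.5 -0.2  0.1] grip 14.0 rv [[0.005, 0.992, -0.129], [1.0, -0.005, 0.001], [-0.0, -0.129, -0.992]]
xyz [ -0.2 -40.9   5.7] dr [ 0.001 -0.001 -0.005]
```

Request:
servo_tool:
  moves:
    - {"xyz": [0, -1, 0], "dr": [0, 0, 0]}
    - {"xyz": [0, -3, 0], "dr": [0, 0, 0]}
    - {"xyz": [0, -5, 0], "dr": [0, 0, 0]}
    - {"xyz": [0, -7, 0], "dr": [0, 0, 0]}
    - {"xyz": [0, -9, 0], "dr": [0, 0, 0]}
    - {"xyz": [0, -10, 0], "dr": [0, 0, 0]}

```text
t: 11.1
tcp_pos: [590.5, -3.9, 308.7]
tool_rot: [-0.046, 0.707, 0.704, -0.046]
wrist_force: [1.1, 0.0, -0.9]
grip_width: 13.6
finger_force: 30.0
```

Request:
servo_tool:
  moves:
    - {"xyz": [0, -1, 0], "dr": [0, 0, 0]}
    - {"xyz": [0, -2, 0], "dr": [0, 0, 0]}
    - {"xyz": [0, -3, 0], "dr": [0, 0, 0]}
    - {"xyz": [0, -4, 0], "dr": [0, 0, 0]}

```text
t: 11.5
tcp_pos: [586.7, -3.9, 309.1]
tool_rot: [-0.046, 0.707, 0.704, -0.046]
wrist_force: [1.6, 0.3, -0.7]
grip_width: 13.8
finger_force: 30.0
```

Request:
servo_tool:
  moves:
    - {"xyz": [0, -1, 0], "dr": [0, 0, 0]}
    - {"xyz": [0, -2, 0], "dr": [0, 0, 0]}
    - {"xyz": [0, -3, 0], "dr": [0, 0, 0]}
    - {"xyz": [0, -4, 0], "dr": [0, 0, 0]}

```text
t: 11.9
tcp_pos: [582.7, -3.9, 309.6]
tool_rot: [-0.046, 0.707, 0.704, -0.046]
wrist_force: [1.7, -0.6, -1.5]
grip_width: 13.9
finger_force: 30.0
```

Request:
servo_tool:
  moves:
    - {"xyz": [0, -2, 0], "dr": [0, 0, 0]}
    - {"xyz": [0, -5, 0], "dr": [0, 0, 0]}
    - {"xyz": [0, -8, 0], "dr": [0, 0, 0]}
    - {"xyz": [0, -11, 0], "dr": [0, 0, 0]}
    - {"xyz": [0, -14, 0], "dr": [0, 0, 0]}
    - {"xyz": [0, -17, 0], "dr": [0, 0, 0]}
    - {"xyz": [0, -20, 0], "dr": [0, 0, 0]}

```text
t: 12.6
tcp_pos: [562.7, -3.8, 312.2]
tool_rot: [-0.046, 0.707, 0.704, -0.046]
wrist_force: [2.1, -0.1, -0.5]
grip_width: 13.8
finger_force: 30.0
```

Request:
servo_tool:
  moves:
    - {"xyz": [0, -3, 0], "dr": [0, 0, 0]}
    - {"xyz": [0, -7, 0], "dr": [0, 0, 0]}
    - {"xyz": [0, -11, 0], "dr": [0, 0, 0]}
    - {"xyz": [0, -15, 0], "dr": [0, 0, 0]}
    - {"xyz": [0, -19, 0], "dr": [0, 0, 0]}
    - {"xyz": [0, -23, 0], "dr": [0, 0, 0]}
    - {"xyz": [0, -27, 0], "dr": [0, 0, 0]}
    - {"xyz": [0, -30, 0], "dr": [0, 0, 0]}

```text
t: 13.4
tcp_pos: [532.8, -3.6, 316.1]
tool_rot: [-0.046, 0.707, 0.704, -0.046]
wrist_force: [2.3, -0.2, -1.1]
grip_width: 13.6
finger_force: 30.0
```

Request:
servo_tool:
  moves:
    - {"xyz": [0, -3, 0], "dr": [0, 0, 0]}
    - {"xyz": [0, -7, 0], "dr": [0, 0, 0]}
    - {"xyz": [0, -11, 0], "dr": [0, 0, 0]}
    - {"xyz": [0, -15, 0], "dr": [0, 0, 0]}
    - {"xyz": [0, -20, 0], "dr": [0, 0, 0]}
    - {"xyz": [0, -25, 0], "dr": [0, 0, 0]}
    - {"xyz": [0, -30, 0], "dr": [0, 0, 0]}

```text
t: 14.1
tcp_pos: [502.8, -3.4, 319.7]
tool_rot: [-0.046, 0.707, 0.704, -0.046]
wrist_force: [0.5, 0.2, -4.1]
grip_width: 13.9
finger_force: 30.0
```

```bash
python3 d.py 480 -4 330
python3 - <<'E'
from h import *
from plant import grab_frame
f=grab_frame("side");np.savez(f"pics/side2.npz",**f);cv2.imwrite("pics/s2.png",cv2.resize(f["color"][90:290,150:350,::-1],None,fx=2.5,fy=2.5))
E
```

```text
t 14.1 tcp [502.8  -3.4 319.7] F [ 0.5  0.2 -4.1] grip 13.9 rv [[0.005, 0.991, -0.131], [1.0, -0.005, 0.001], [0.0, -0.131, -0.991]]
xyz [ -0.7 -24.   -7.2] dr [-0.131 -0.    -0.005]
```

View pics/s2.png

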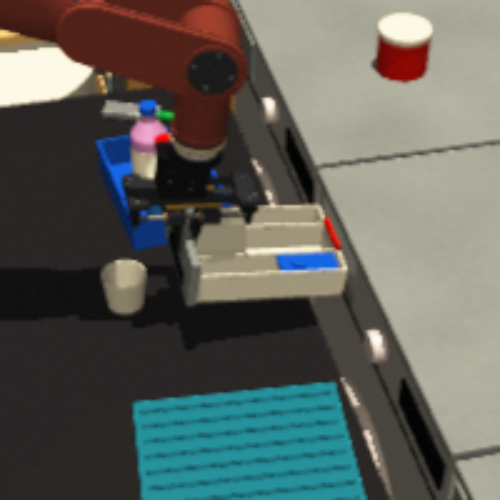

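The picture shows the drawer clear of the machine, with the red catch at about (332,232), and held by the gripper (4 N). I'll draw it back, level it and carry it over the mat.

Request:
servo_tool:
  moves:
    - {"xyz": [0, -8, -1], "dr": [0, 0, 0]}
    - {"xyz": [0, -18, -2], "dr": [-0.01, 0, 0]}
    - {"xyz": [0, -28, -3], "dr": [-0.03, 0, 0]}
    - {"xyz": [0, -38, -4], "dr": [-0.06, 0, 0]}
    - {"xyz": [0, -46, -4], "dr": [-0.09, 0, 0]}
    - {"xyz": [0, -49, -4], "dr": [-0.12, 0, -0.003]}
    - {"xyz": [0, -49, -4], "dr": [-0.131, 0, -0.005]}
    - {"xyz": [0, -49, -4], "dr": [-0.131, 0, -0.005]}

```text
t: 14.95
tcp_pos: [455.4, -3.2, 330.5]
tool_rot: [0.001, 0.707, 0.707, 0.001]
wrist_force: [0.5, 0.5, -3.3]
grip_width: 13.8
finger_force: 30.0
```

```bash
python3 d.py 382 -309 310 84.5
python3 - <<'E'
from h import *
from plant import grab_frame
f=grab_frame("side");np.savez(f"pics/side3.npz",**f);cv2.imwrite("pics/s3.png",cv2.resize(f["color"][90:290,150:350,::-1],None,fx=2.5,fy=2.5))
E
```

```text
t 14.95 tcp [455.4  -3.2 330.5] F [ 0.5  0.5 -3.3] grip 13.8 rv [[0.0, 1.0, 0.002], [1.0, -0.0, 0.0], [0.0, 0.002, -1.0]]
xyz [-305.8  -73.4   20.3] dr [ 0.002 -0.     0.096]
```

View pics/s3.png

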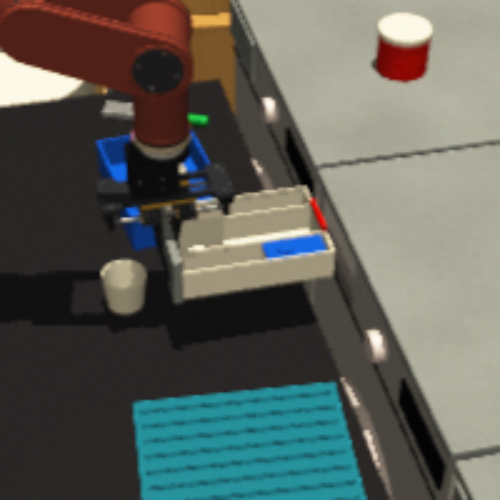

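The drawer hangs level, with the front panel at about (175,270). Next is the carry to above the mat.

Request:
servo_tool:
  moves:
    - {"xyz": [-8, -2, 0], "dr": [0, 0, 0]}
    - {"xyz": [-24, -6, 0], "dr": [0, 0, 0]}
    - {"xyz": [-48, -12, 0], "dr": [0, 0, 0]}
    - {"xyz": [-78, -19, 0], "dr": [0, 0, 0]}
    - {"xyz": [-108, -26, 0], "dr": [0, 0, 0]}
    - {"xyz": [-138, -33, 0], "dr": [0, 0, 0]}
    - {"xyz": [-168, -40, 0], "dr": [0, 0, 0]}
    - {"xyz": [-198, -47, 0], "dr": [0, 0, 0]}

```text
t: 15.8
tcp_pos: [407.9, -203.0, 330.1]
tool_rot: [0.0, 0.707, 0.707, 0.0]
wrist_force: [-0.2, -0.3, -3.9]
grip_width: 13.8
finger_force: 30.0
```

Request:
servo_tool:
  moves:
    - {"xyz": [-28, -7, 2], "dr": [0, 0, 0.02]}
    - {"xyz": [-54, -13, 5], "dr": [0, 0, 0.04]}
    - {"xyz": [-76, -18, 9], "dr": [0, 0, 0.06]}
    - {"xyz": [-93, -22, 13], "dr": [0, 0, 0.08]}
    - {"xyz": [-103, -25, 17], "dr": [0, 0, 0.096]}
    - {"xyz": [-108, -26, 20], "dr": [0.002, 0, 0.096]}
    - {"xyz": [-108, -26, 20], "dr": [0.002, 0, 0.096]}

```text
t: 16.5
tcp_pos: [382.1, -309.4, 309.4]
tool_rot: [-0.001, 0.74, 0.672, -0.0]
wrist_force: [0.1, -0.4, -3.2]
grip_width: 13.8
finger_force: 30.0
```

```bash
python3 d.py 382 -309 250 84.5
python3 - <<'E'
from h import *
from plant import grab_frame
ims=[]
for n in("side","top"):
    f=grab_frame(n);np.savez(f"pics/{n}4.npz",**f)
    a,b,c,d=(190,350,150,350) if n=="side" else (160,320,260,460)
    ims.append(cv2.resize(f["color"][a:b,c:d,::-1],None,fx=1.85,fy=1.85))
cv2.imwrite("pics/s4.png",np.vstack(ims))
E
```

```text
t 16.5 tcp [ 382.1 -309.4  309.4] F [ 0.1 -0.4 -3.2] grip 13.8 rv [[0.096, 0.995, -0.002], [0.995, -0.096, 0.002], [0.001, -0.002, -1.0]]
xyz [ 0.3 -0.1 59.4] dr [-0.002 -0.001 -0.   ]
```

View pics/s4.png

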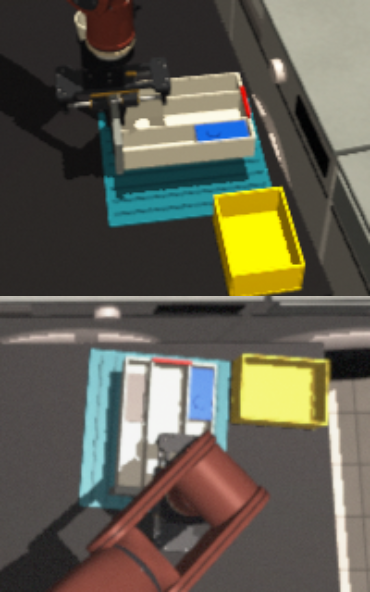

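The drawer is above the mat, with the red catch near the top at (172,361) in the crop. I'll check it numerically: where the catch is, and its pitch from the wall depths.

Run:
```python
from h import *
P={}
uv={}
for n in("top","side"):
    f=np.load(f"pics/{n}4.npz");hsv=cv2.cvtColor(f["color"],cv2.COLOR_RGB2HSV)
    m=cv2.inRange(hsv,(0,180,130),(6,255,255))|cv2.inRange(hsv,(174,180,130),(180,255,255))
    if n=="top": m[:190 and 160]=0;m[215:]=0;m[:,:310]=0;m[:,400:]=0
    else: m[:225]=0;m[260:]=0;m[:,270:]=m[:,270:];m[:,:270]=0;m[:,300:]=0
    k=cv2.connectedComponentsWithStats(m);i=1+np.argmax(k[2][1:,4]);print(n,k[2][i],k[3][i]);uv[n]=k[3][i]
    K=np.array([[f["fx"],0,f["cx"]],[0,f["fy"],f["cy"]],[0,0,1]]);P[n]=K@np.linalg.inv(f["T"])[:3]
    print(ray(f,*k[3][i],132).round(1), np.nanmedian(pts(f)[k[1]==i],0).round(1))
X=cv2.triangulatePoints(P["top"],P["side"],uv["top"],uv["side"]);print((X[:3]/X[3]).T)
```

```text
Traceback (most recent call last):
ValueError: attempt to get argmax of an empty sequence
```

Run:
```python
from h import *
P={};uv={}
box=dict(top=(185,210,330,375),side=(230,260,270,295))
for n in box:
    f=np.load(f"pics/{n}4.npz");C=f["color"].astype(int);a,b,c,d=box[n]
    m=np.zeros(C.shape[:2],np.uint8);m[a:b,c:d]=((C[...,0]>1.6*C[...,1]+10)&(C[...,0]>1.6*C[...,2]))[a:b,c:d]
    v,u=np.nonzero(m);uv[n]=np.array([u.mean(),v.mean()]);print(n,len(u),uv[n],u.min(),u.max(),v.min(),v.max())
    K=np.array([[f["fx"],0,f["cx"]],[0,f["fy"],f["cy"]],[0,0,1]]);P[n]=K@np.linalg.inv(f["T"])[:3]
    print(ray(f,*uv[n],135).round(1), np.nanmedian(pts(f)[m>0],0).round(1))
X=cv2.triangulatePoints(P["top"],P["side"],uv["top"],uv["side"]);print((X[:3]/X[3]).T)
```

```text
top 42 [352.33333333 195.11904762] 342 362 194 197
[ 615.2 -326.4  135. ] [ 613.8 -323.8  143.1]
side 50 [282.16 244.  ] 279 285 236 253
[ 617.1 -320.7  135. ] [ 615.5 -326.4  142. ]
[[ 614.81718157 -325.40458662  140.29268772]]
```

The catch is within about 3 mm of where I expected it and the drawer is level. Lowering now.

Request:
servo_tool:
  moves:
    - {"xyz": [0, 0, 5], "dr": [0, 0, 0]}
    - {"xyz": [0, 0, 17], "dr": [0, 0, 0]}
    - {"xyz": [0, 0, 30], "dr": [0, 0, 0]}
    - {"xyz": [0, 0, 43], "dr": [0, 0, 0]}
    - {"xyz": [0, 0, 55], "dr": [0, 0, 0]}
    - {"xyz": [0, 0, 64], "dr": [0, 0, 0]}
    - {"xyz": [0, 0, 69], "dr": [0, 0, 0]}
    - {"xyz": [0, 0, 71], "dr": [0, 0, 0]}

```text
t: 17.4
tcp_pos: [382.2, -309.1, 238.3]
tool_rot: [-0.001, 0.74, 0.672, -0.0]
wrist_force: [-0.7, 0.2, -3.4]
grip_width: 13.8
finger_force: 30.0
```

Request:
servo_tool:
  moves:
    - {"xyz": [0, 0, 1], "dr": [0, 0, 0]}
    - {"xyz": [0, 0, 2], "dr": [0, 0, 0]}
    - {"xyz": [0, 0, 3], "dr": [0, 0, 0]}
    - {"xyz": [0, 0, 4], "dr": [0, 0, 0]}
    - {"xyz": [0, 0, 5], "dr": [0, 0, 0]}

```text
t: 17.9
tcp_pos: [382.4, -309.3, 234.3]
tool_rot: [-0.0, 0.74, 0.672, -0.0]
wrist_force: [0.2, -0.4, -4.2]
grip_width: 14.1
finger_force: 30.0
```

Request:
servo_tool:
  moves:
    - {"xyz": [0, 0, 0.5], "dr": [0, 0, 0]}
    - {"xyz": [0, 0, 1], "dr": [0, 0, 0]}
    - {"xyz": [0, 0, 1.5], "dr": [0, 0, 0]}
    - {"xyz": [0, 0, 2], "dr": [0, 0, 0]}
    - {"xyz": [0, 0, 2.5], "dr": [0, 0, 0]}
    - {"xyz": [0, 0, 2.5], "dr": [0, 0, 0]}

```text
t: 18.5
tcp_pos: [382.3, -309.2, 231.5]
tool_rot: [-0.001, 0.74, 0.672, -0.0]
wrist_force: [-1.2, 0.1, -3.6]
grip_width: 13.5
finger_force: 30.0
```

Request:
servo_tool:
  moves:
    - {"xyz": [0, 0, 0.4], "dr": [0, 0, 0]}
    - {"xyz": [0, 0, 0.8], "dr": [0, 0, 0]}
    - {"xyz": [0, 0, 1.2], "dr": [0, 0, 0]}
    - {"xyz": [0, 0, 1.6], "dr": [0, 0, 0]}
    - {"xyz": [0, 0, 1.6], "dr": [0, 0, 0]}

```text
t: 19.0
tcp_pos: [382.4, -309.3, 230.2]
tool_rot: [-0.0, 0.74, 0.672, -0.0]
wrist_force: [-0.5, 0.2, -2.7]
grip_width: 13.7
finger_force: 30.0
```

Touching. One more small step.

Request:
servo_tool:
  moves:
    - {"xyz": [0, 0, 0.4], "dr": [0, 0, 0]}
    - {"xyz": [0, 0, 0.8], "dr": [0, 0, 0]}
    - {"xyz": [0, 0, 0.8], "dr": [0, 0, 0]}

```text
t: 19.3
tcp_pos: [382.5, -309.3, 229.7]
tool_rot: [-0.0, 0.74, 0.672, -0.0]
wrist_force: [-1.5, 1.3, 3.2]
grip_width: 13.6
finger_force: 30.0
```

Request:
servo_tool:
  hand: 0.6
  moves:
    - {"xyz": [0, 0, 0], "dr": [0, 0, 0]}
    - {"xyz": [0, 0, 0], "dr": [0, 0, 0]}
    - {"xyz": [0, 0, 0], "dr": [0, 0, 0]}
    - {"xyz": [0, 0, 0], "dr": [0, 0, 0]}
    - {"xyz": [0, 0, 0], "dr": [0, 0, 0]}
    - {"xyz": [0, 0, 0], "dr": [0, 0, 0]}

```text
t: 19.9
tcp_pos: [382.4, -309.2, 229.2]
tool_rot: [-0.001, 0.74, 0.672, -0.0]
wrist_force: [0.1, -0.2, -0.3]
grip_width: 49.3
finger_force: 0.0
```

Request:
servo_tool:
  moves:
    - {"xyz": [0, 0, -4], "dr": [0, 0, 0]}
    - {"xyz": [0, 0, -14], "dr": [0, 0, 0]}
    - {"xyz": [0, 0, -30], "dr": [0, 0, 0]}
    - {"xyz": [0, 0, -50], "dr": [0, 0, 0]}
    - {"xyz": [0, 0, -75], "dr": [0, 0, 0]}
    - {"xyz": [0, 0, -100], "dr": [0, 0, 0]}
    - {"xyz": [0, 0, -130], "dr": [0, 0, 0]}
    - {"xyz": [0, 0, -150], "dr": [0, 0, 0]}

```text
t: 20.7
tcp_pos: [382.7, -309.4, 382.5]
tool_rot: [0.001, 0.74, 0.672, -0.0]
wrist_force: [0.4, -0.0, 1.1]
grip_width: 52.2
finger_force: 0.0
```

Request:
servo_tool:
  moves:
    - {"xyz": [20, -10, 0], "dr": [0, 0, 0]}
    - {"xyz": [60, -20, 0], "dr": [0, 0, 0]}
    - {"xyz": [100, -20, 0], "dr": [0, 0, 0]}
    - {"xyz": [150, -20, 0], "dr": [0, 0, 0]}
    - {"xyz": [200, -20, 0], "dr": [0, 0, 0]}
    - {"xyz": [230, -20, 0], "dr": [0, 0, 0]}
    - {"xyz": [240, -20, 0], "dr": [0, 0, 0]}
    - {"xyz": [240, -20, 0], "dr": [0, 0, 0]}

```text
t: 21.5
tcp_pos: [385.7, -67.6, 380.1]
tool_rot: [0.0, 0.739, 0.673, -0.0]
wrist_force: [-0.1, -0.3, -0.1]
grip_width: 52.0
finger_force: 0.0
```

Run:
```python
from h import *
from plant import grab_frame
ims=[]
for n in("side","top"):
    f=grab_frame(n);np.savez(f"pics/{n}5.npz",**f)
    if n=="top":
        P=pts(f);print({(v,u):P[v,u].round() for v in(200,215,235,255) for u in(330,345,360)})
    ims.append(cv2.resize(f["color"][:,:,::-1],(400,300)))
cv2.imwrite("pics/s5.png",np.vstack(ims))
```

```text
{(200, 330): array([ 618., -269.,   28.]), (200, 345): array([ 611., -314.,   69.]), (200, 360): array([ 612., -367.,   60.]), (215, 330): array([ 566., -269.,   20.]), (215, 345): array([ 567., -323.,   13.]), (215, 360): array([ 561., -367.,   51.]), (235, 330): array([ 497., -268.,   10.]), (235, 345): array([ 497., -321.,    6.]), (235, 360): array([ 496., -372.,   16.]), (255, 330): array([ 428., -266.,   11.]), (255, 345): array([ 428., -318.,    9.]), (255, 360): array([ 428., -371.,    6.])}
```

View pics/s5.png

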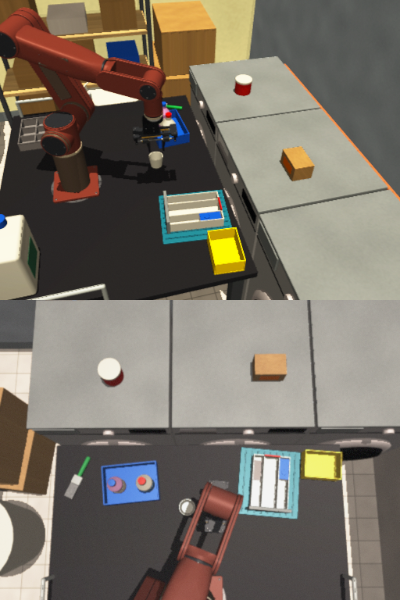

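The drawer lies flat and centred on the mat at about (270,483) in the top view. The other things are where they were, and the gripper is clear.

```bash
python3 -c "
from plant import *
print(close_job())"
```

```text
the job is handed in; nothing more can be done
None
```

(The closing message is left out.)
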